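# Mount and load a clip-on spice bracket

### The job

Hook the loose spice bracket's two claws into the top two slots of the slotted upright and press it straight down until it is fully home and the catch has snapped in. Then turn the knob on top of the upright clockwise past its click so that the brass tongue lies over the bracket, and finally stand the salt shaker upright in the bracket's round tray and let go. Leave the green bottle and the copper-lidded jar where they are and do not tip the salt shaker over.

Things in the scene. Friction and masses are not known exactly. Their poses are not given: they have to be found in the camera images.
- upright: Grey steel slotted post, 44 wide, 48 deep, 191 high, on a 150x110x12 foot, fixed. Origin: on the worktop below the middle of its front face; x points from the front face back into the post, z up. Front face 5 thick, hollow behind, with four slots on its centre line, each 13 wide, 24 high, lower edges at heights 26, 70, 114, 158; the top two are used. The knob on top rises to 241.
- mount (a point): Point on the upright's front face, 100 above the worktop, axes as the upright. The bracket's origin lies here, axes parallel, when fully home. To mount: claws enter along +x with the bracket's origin 13 (10 to 16) above this point until the back plate touches the front face, then press down 13 with up to about 10 N till the claw necks sit on the slots' lower edges.
- bracket: Loose green metal bracket, 0.15 to 0.31 kg, standing on its flat underside. Origin: bottom middle of the back plate's contact face; +x out along the claws, -x along the arm to a wooden tray, z up. Back plate 6 thick, 36 wide, 92 high. Two claws, 7 wide, reach x +14: necks at z 14-22 and 58-66, tips hang to z 4 and 48 with a gap of 7 for the 5 thick face. Arm: fin 12 thick, z 0-46, x -112 to -6.
- bracket_grip (a point): Grasp point in the middle of the black rubber patch on the bracket's fin, near its centre of mass: bracket x -70, z 30; axes as the bracket. Fin 12 thick along y; grasp from above, fingers on its y sides.
- tray (a point): Centre of the floor of the bracket's round wooden tray (bracket x -146, z 6), axes as the bracket. Inner radius about 33, outer 39, rim 7 above the floor. The mounted bracket sags by about 0.05 rad, the tray end low.
- lock_knob (a joint): Angle of the knob, rad: 0 open, grows clockwise seen from above, 1.4 locked (stop), where the brass tongue below it lies over the bracket's back plate. A spring detent resists with up to about 0.12 Nm before 0.7, then helps it on to 1.4. The tongue only fits over a bracket that is home.
- knob_grip (a point): Grasp point of the knob on its vertical turning axis, 24 behind the front face, 227 above the worktop. The knob is a black bar 44 long, 10 thick, 34 high (its top 14 above this point); x of this point points along the bar, the way the tongue points, y across the bar (pinch it so). Turns with the knob.
- catch (a joint): How far the brass spring catch is pushed in, m: 0 out, 0.0035 flush. A round nose 14 wide, 12 high, on the upright's front face at height 144; the back plate pushes it in (about 4 N) and it springs out into the plate's window (bracket z 37-51) when the bracket is home.
- salt_shaker: Salt shaker with a grey cap, clear body, 44 diameter, 90 high, about 0.1 kg. Origin: centre of its underside.
- salt_center (a point): Centre of the salt shaker, half-way up (45 above its underside); 44 diameter here; z up.
- green_vial: Small green glass bottle, 36 diameter, 92 high, bystander. Origin: centre of its underside.
- copper_jar: Small glass jar with a copper lid, 62 diameter, 60 high, bystander. Origin: centre of its underside.
Not all that is in view belongs to the job. There is more than one size of the bracket; the one meant has the size given above.

How it is judged:
On the way, in this order (a step that is already met when the one before it is completed fails the run):
1. the bracket is lifted off the worktop (height (world z) of bracket above 0.04 m), for 0.1 s.
2. the bracket is hooked in the top two slots and pressed fully home, with the catch sprung out (x of bracket in the frame of mount between -0.0045 and 0.003 m and y of bracket in the frame of mount between -0.005 and 0.005 m and z of bracket in the frame of mount between -0.003 and 0.003 m and angle between the x axis of bracket and the x axis of upright, either way round below 0.12 rad and angle between bracket's own z axis and vertical below 0.1 rad and value of joint catch below 0.0015 m), for 0.2 s.
3. the knob is turned past its click, the tongue over the home bracket (x of bracket in the frame of mount between -0.0045 and 0.003 m and y of bracket in the frame of mount between -0.005 and 0.005 m and z of bracket in the frame of mount between -0.003 and 0.003 m and angle between the x axis of bracket and the x axis of upright, either way round below 0.12 rad and angle between bracket's own z axis and vertical below 0.1 rad and value of joint lock_knob above 1.2 rad), for 0.2 s.
4. the salt shaker stands in the tray (horizontal distance between salt_center and tray below 0.018 m and z of salt_center in the frame of tray between 0.04 and 0.05 m and angle between salt_center's own z axis and vertical below 0.2 rad), for 0.2 s.
At the end, for the whole second after the job is handed in: Bracket fully home in the top two slots (within 3 mm in height, 4.5 mm in depth, 5 mm sideways, level to 0.1 rad), catch out (under 1.5 mm), knob past 1.2 rad, salt shaker upright (0.2 rad) on the tray floor within 18 mm of its centre, released and at rest (all of step 3 and all of step 4 and contact force between the fingers and bracket below 0.05 N and contact force between the fingers and salt_shaker below 0.05 N and value of joint catch below 0.0015 m and linear speed of each of salt_shaker, bracket below 0.02 m/s); the robot touches nothing.
It fails at once if the green bottle or the copper-lidded jar is moved more than 30 mm (distance of any of green_vial, copper_jar from where it was at the start of the episode above 0.03 m).
It fails at once if the salt shaker is tipped over (angle between salt_shaker's own z axis and vertical above 0.7 rad).
It also fails if it takes over 72 s, if anything falls off the work surface, if the arm or the gripper's body presses on something with over 40 N, if the wrist force passes 120 N, or if a joint passes its speed limit or range.

### The arm

A 6-joint arm with a two-finger parallel gripper is mounted at the origin on the work surface; the furniture and walls round the work are solid. World frame = base frame: x ahead of the robot, y to its left, z up, the work surface at z = 0. Lengths are in m, angles in rad, forces in N, time in s.
With the tool pointing down it reaches from about 0.35 to 0.775 m from the base axis. Payload 5.5 kg.
Tool frame: the origin (TCP) lies on the centre line of the jaws, within the pads' length; the fingertips stand 11 mm ahead of it and the grasp point (between the pads) lies 8 mm behind it (env.nose_length is the distance from the TCP to the fingertips, in m); x points along the fingers, z is the direction in which the jaws open and shut, and the axes are right-handed (so a half turn about x gives the same grasp; the last joint's range is limited). The gripper opens to 85 mm and grips with 20 to 120 N. Pads are 22 mm wide; open, the fingers measure 114 mm over their backs; the gripper's body (76 mm by 85 mm) begins 54 mm behind the grasp point. The pads swing forward as they close: fully open they stand 13 mm farther back than shut.
Start: joints at [1.009, 0.313, 0.046, 1.304, 0, 1.431], TCP at [0.235, 0.525, 0.242] pointing down, gripper open.
Joint ranges: [-2.76, 2.76], [-0.86, 1.69], [-1.03, 1.26], [-2.2, 2.34], [-1.47, 1.5], [-3.14, 3.14]. Speed limits (rad/s): [2.57, 2.57, 3.14, 3.14, 3.14, 3.14].

### API

Orientations are given as a unit quaternion [w, x, y, z].
In Python, from workcell import env gives the robot as it stands. The module is installed in compiled form; this text tells all that it offers.
- The arm moves only by the tool step_arm, never from a script. Its argument "moves" is a list that holds one entry, the list of rows, each a list of 7 numbers: the turn, a rotation vector about the tool's x, y, z in rad, then the shift along the tool's x, y, z in m, then the opening, from 0 (shut) to 1 (fully open). In form: [[[rx, ry, rz, tx, ty, tz, grip], ...]]. A call has 1 to 12 rows; each row is the pose to reach, as a shift and turn from the pose measured when the call began, along the tool's axes at that moment; what a row does not reach only later rows make up. A row lasts 1/10 s, in which the tool goes at most 50 mm and 8.59 degrees, less where a joint would pass 70% of its speed; a pose out of reach is approached as far as the arm can. A call with a gripper value outside its range is refused whole. The fingers move at their own pace and stop on an object; "force" is the grip in N (left out, the last holds). Time passes only in rows, so rows that repeat a pose let the fingers close. It gives the time, the measured TCP pose, the force and the opening at its end, in the units of the state.
- env.get_state(): the state, without advancing time (a new reading comes with each control period).
- env.read_camera(name): name is "scene" or "top" or "wrist"; returns (picture, depth): 480x640x3 uint8, red, green, blue; 480x640 float32, m along the optical axis (not along the pixel's ray), 0 where there is no reading.
- env.get_calibration(name): a dict with "mtx" (3x3 intrinsics, pixels), "camera_from_world" (4x4, takes a point from world to camera coordinates); the wrist camera has in their place "T_tool_cam" (4x4, takes a point from camera to tool coordinates, whose origin is the TCP and whose axes are the tool frame's). Camera axes: x right, y down, z forward; pixel columns grow to the right and rows downward; lengths in m; the calibration is good to about 2 mm. A picture is of the moment at which its call begins: read the wrist's pose just before it. get_calibration takes no time and is no camera call.
- env.hand_in(): hands the job in, once; it reports no verdict.
Trained networks look in the newest picture that a camera, given by its name, has taken for a name from the list of things; names that differ only in an ending like _2 or _b are one class to them, and where a whole thing is asked for, a point or a joint stands for the part that bears it (a point fixed in the world has none). Each returns a list of dicts, best first, with "confidence" (0 to 1); they miss things now and then, are a little off and sometimes report something else, mostly with a low value. They report only what shows in the picture. A call takes as long as a camera call. They do not tell look-alikes from the thing itself.
- env.boxes_of(camera, thing): "uv" ([column, row] in pixels, amid what is visible of it).
- env.silhouettes(camera, thing): "mask" (480x640 bool, what is visible of it) and "uv" ([column, row] in pixels, amid what is visible of it).
The state is a dict: "clock": time; "joint_pos": joint angles; "qvel": joint speeds; "tau": joint torques, N m; "tcp_pos": TCP position; "orientation": TCP orientation; "wrist_force": force on the tool from outside, world axes, zero at the start; "ft_torque": the same for the moment, N m; "finger_gap": finger opening in m.
Only numpy, scipy, OpenCV 4.12 (cv2) and the standard library are available. Lean on these libraries where they do the work, as an engineer would, in place of code of your own. Each camera call takes 0.05 s, during which the arm holds its last target.

## Working session

There is one attempt and no reset: what is moved stays moved. The work goes in short steps, Python scripts to look and compute and a tool call to move; the robot and the scene stay as the last step left them, time stands still between calls to the robot, and variables do not carry over. Pictures are saved under pics/ and viewed, and the job is handed in when it is done.

Besides the shell and the picture viewer there is one more tool, called after "Request:" as a command line: name --argument value ..., lists and objects as JSON in quotes. step_arm: Moves the arm, as the interface text tells. Its arguments: {"type":"object","properties":{"moves":{"type":"array","items":{"type":"array","items":{"type":"array","items":{"type":"number"}}}},"force":{"type":"number"}},"required":["moves"]}

```bash
mkdir -p pics; cat > h.py <<'E'
import numpy as np, cv2
from workcell import env
from scipy.spatial.transform import Rotation as R
def q2R(q): return R.from_quat([q[1],q[2],q[3],q[0]]).as_matrix()
def save(n,im): cv2.imwrite('pics/'+n,im[:,:,::-1])
def T_tool():
    s=env.get_state(); T=np.eye(4); T[:3,:3]=q2R(s['orientation']); T[:3,3]=s['tcp_pos']; return T
def cam(name):
    c=env.get_calibration(name); K=np.array(c['mtx'])
    if name=='wrist': Twc=T_tool()@np.array(c['T_tool_cam'])
    else: Twc=np.linalg.inv(np.array(c['camera_from_world']))
    return K,Twc
def cloud(d,K,Twc):
    v,u=np.mgrid[0:480,0:640]; 
    P=np.stack([(u-K[0,2])/K[0,0]*d,(v-K[1,2])/K[1,1]*d,d],-1)
    W=P@Twc[:3,:3].T+Twc[:3,3]; W[d<=0]=np.nan; return W
def proj(p,K,Twc):
    c=np.linalg.inv(Twc)@np.append(p,1); return (K@(c[:3]/c[2]))[:2]
def goto(p,Rm):
    """shift & rotvec from current pose to target in tool axes"""
    T=T_tool(); return np.round(R.from_matrix(T[:3,:3].T@Rm).as_rotvec(),4), np.round(T[:3,:3].T@(np.array(p)-T[:3,3]),4)
E
python3 - <<'E'
from h import *
s=env.get_state(); print({k:np.round(v,3) for k,v in s.items()}); print(env.nose_length)
for n in ['scene','top','wrist']:
    K,T=cam(n); im,d=env.read_camera(n); save(n+'0.png',im); np.savez(n+'0.npz',im=im,d=d,K=K,T=T)
    print(n,np.round(K,1).tolist(),np.round(T,3).tolist())
E
```

```text
{'clock': np.float64(0.0), 'joint_pos': array([ 1.009,  0.314,  0.045,  1.304, -0.   ,  1.431]), 'qvel': array([ 0.   ,  0.001,  0.002,  0.001,  0.001, -0.001]), 'tau': array([-1.0000e-03, -4.8063e+01,  2.9853e+01,  2.0000e-02, -0.0000e+00,
        0.0000e+00]), 'tcp_pos': array([0.235, 0.524, 0.241]), 'orientation': array([ 0.593, -0.385,  0.594,  0.384]), 'wrist_force': array([ 0.465, -0.357,  0.903]), 'ft_torque': array([ 0.008, -0.016, -0.02 ]), 'finger_gap': np.float64(0.085)}
0.011
scene [[547.1, 0.0, 314.7], [0.0, 547.1, 242.3], [0.0, 0.0, 1.0]] [[0.7, -0.541, 0.466, -0.054], [-0.714, -0.534, 0.453, -0.561], [0.004, -0.65, -0.76, 1.052], [0.0, 0.0, 0.0, 1.0]]
top [[439.1, 0.0, 321.5], [0.0, 439.1, 233.9], [0.0, 0.0, 1.0]] [[0.024, -0.985, 0.172, 0.368], [-0.999, -0.029, -0.03, 0.019], [0.034, -0.171, -0.985, 1.135], [0.0, 0.0, 0.0, 1.0]]
wrist [[408.4, 0.0, 319.6], [0.0, 408.4, 236.6], [0.0, 0.0, 1.0]] [[0.409, 0.868, 0.283, 0.163], [0.913, -0.388, -0.129, 0.556], [-0.002, 0.311, -0.951, 0.373], [0.0, 0.0, 0.0, 1.0]]
```

View pics/scene0.png

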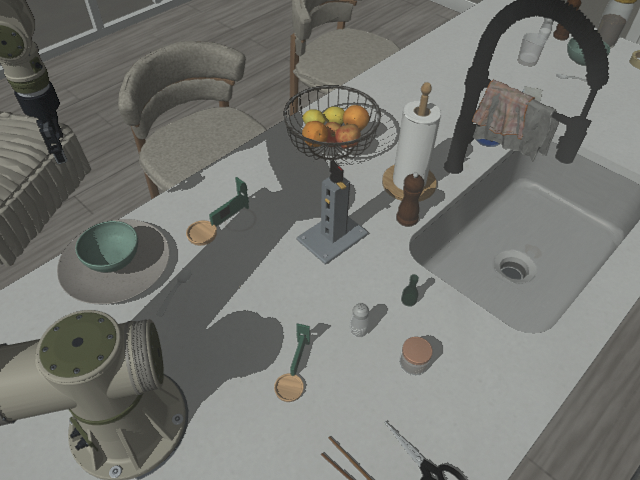

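View pics/top0.png

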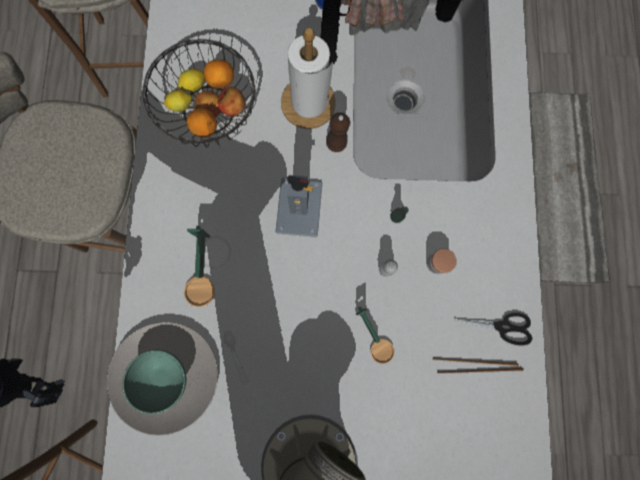

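View pics/wrist0.png

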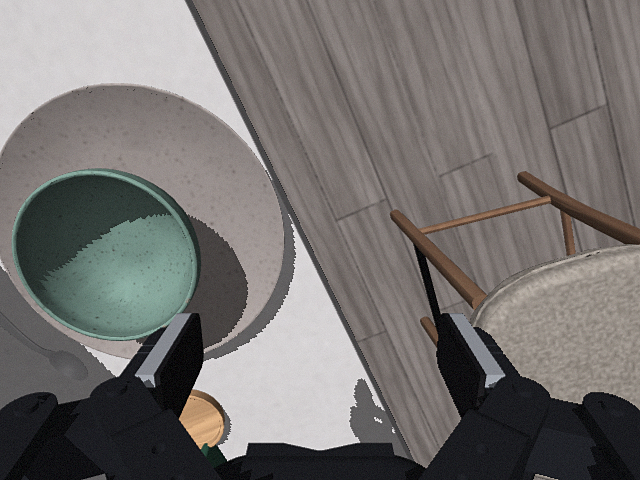

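Two brackets are in view: one at top(200,265)/scene(225,210) and one at top(372,335)/scene(298,360). I'll measure both against the given size.

```bash
python3 - <<'E'
from h import *
for n in ['top','scene']:
    D=np.load(n+'0.npz'); W=cloud(D['d'],D['K'],D['T']); 
    for th in ['bracket','bracket_grip','upright','salt_shaker','green_vial','copper_jar','knob_grip']:
        try: L=env.silhouettes(n,th)
        except Exception as e: print(th,e); continue
        for l in L[:3]:
            m=l['mask']; P=W[m]; P=P[~np.isnan(P[:,0])]
            if th in('bracket','bracket_grip'): P=P[P[:,2]>.004]
            print(n,th,round(l['confidence'],2),np.round(l['uv']),m.sum(),'med',np.round(np.median(P,0),3),'min',np.round(np.percentile(P,1,axis=0),3),'max',np.round(np.percentile(P,99,axis=0),3))
            if th=='bracket':
                c=P[:,:2]-P[:,:2].mean(0); U,S,V=np.linalg.svd(c,full_matrices=False); a=c@V[0]; print('   len',np.ptp(np.percentile(a,[.5,99.5])),'dir',V[0])
    K,T=D['K'],D['T']
    im=D['im']
    for i,(u,v) in enumerate([(200,265),(372,335)] if n=='top' else [(225,210),(298,360)]):
        save(f'crop_{n}{i}.png',cv2.resize(im[max(0,v-55):v+55,u-55:u+55],None,fx=5,fy=5,interpolation=cv2.INTER_CUBIC))
E
```

```text
top bracket 0.89 [202. 280.] 1198 med [0.433 0.288 0.011] min [0.376 0.254 0.004] max [0.555 0.323 0.092]
   len 0.1879970899505452 dir [-0.99995608  0.00937233]
top bracket 0.8 [375. 347.] 689 med [ 0.291 -0.157  0.01 ] min [ 0.245 -0.201  0.004] max [ 0.377 -0.108  0.073]
   len 0.15055687278476393 dir [-0.86143957 -0.50786008]
top bracket 0.53 [386. 265.] 244 med [ 0.475 -0.177  0.081] min [ 0.458 -0.198  0.032] max [ 0.494 -0.164  0.092]
   len 0.038591126024712694 dir [-0.81303196 -0.58221905]
top bracket_grip 0.98 [198. 283.] 1193 med [0.432 0.288 0.011] min [0.376 0.254 0.004] max [0.553 0.323 0.092]
top bracket_grip 0.92 [376. 344.] 744 med [ 0.289 -0.156  0.01 ] min [ 0.245 -0.201  0.004] max [ 0.379 -0.108  0.073]
top upright 0.58 [300. 205.] 2406 med [0.618 0.044 0.014] min [ 0.562 -0.009  0.007] max [0.706 0.1   0.242]
top upright 0.27 [440. 263.] 576 med [ 0.498 -0.313  0.059] min [ 0.469 -0.348  0.011] max [ 0.526 -0.289  0.064]
top salt_shaker 0.83 [385. 268.] 263 med [ 0.474 -0.176  0.08 ] min [ 0.457 -0.198  0.   ] max [ 0.492 -0.163  0.092]
top green_vial 0.19 [298.
[... 1045 characters left out ...]
1]
scene upright 0.94 [331. 227.] 3143 med [0.62  0.028 0.04 ] min [ 0.559 -0.009  0.005] max [0.702 0.098 0.239]
scene salt_shaker 0.58 [360. 321.] 536 med [ 0.466 -0.191  0.056] min [ 0.454 -0.205  0.004] max [ 0.489 -0.169  0.091]
scene salt_shaker 0.37 [410. 292.] 347 med [ 0.608 -0.218  0.041] min [ 0.598 -0.231  0.001] max [ 0.624 -0.194  0.093]
scene green_vial 0.91 [413. 294.] 374 med [ 0.609 -0.218  0.041] min [ 0.598 -0.231  0.   ] max [ 0.626 -0.197  0.093]
scene copper_jar 0.55 [413. 356.] 981 med [ 0.486 -0.325  0.058] min [ 0.466 -0.351  0.005] max [ 0.525 -0.294  0.064]
scene knob_grip 0.55 [338. 174.] 270 med [0.633 0.039 0.222] min [0.624 0.015 0.197] max [0.644 0.064 0.244]
```

```bash
python3 - <<'E'
from h import *
a=cv2.imread('pics/crop_top0.png');b=cv2.imread('pics/crop_scene0.png'); cv2.imwrite('pics/cmp.png',np.hstack([cv2.resize(a,(400,400)),cv2.resize(b,(400,400))]))
D=np.load('scene0.npz'); cv2.imwrite('pics/up.png',cv2.resize(D['im'][150:270,280:390],None,fx=5,fy=5,interpolation=cv2.INTER_CUBIC)[:,:,::-1])
E
```

```text
(no output)
```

View pics/cmp.png

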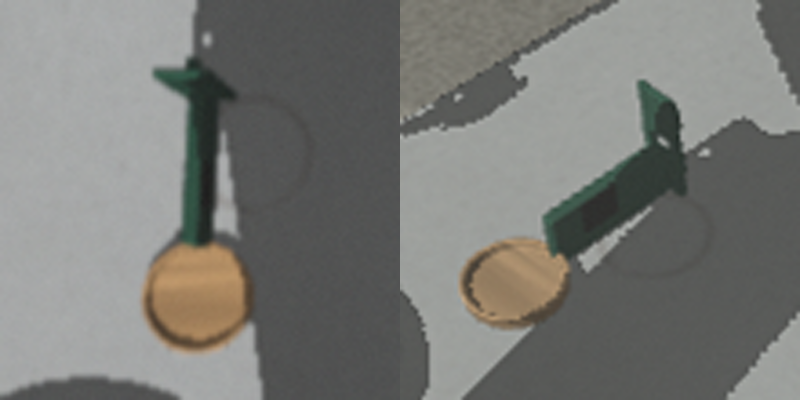

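View pics/up.png

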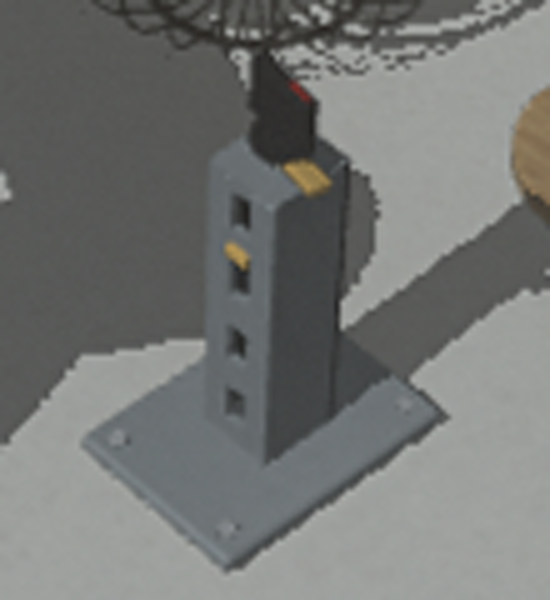

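Chosen: the left bracket at top(200,265) and scene(225,210). It is 92 mm high and about 187 mm long without the claws, and it has the black patch. The other at top(372,335) is only about 73 mm high and 150 mm long. The tongue points towards −y, so clockwise brings it to the front. Next come the precise poses.

```bash
python3 - <<'E'
from h import *
def planefit(P):
    c=P.mean(0);U,S,V=np.linalg.svd(P-c,full_matrices=False);return c,V[2],S[2]/np.sqrt(len(P))
for n in ['scene','top']:
    D=np.load(n+'0.npz'); W=cloud(D['d'],D['K'],D['T']).reshape(-1,3); W=W[~np.isnan(W[:,0])]
    B=W[(abs(W[:,0]-.63)<.1)&(abs(W[:,1]-.045)<.1)]
    t=B[(B[:,2]>.17)&(B[:,2]<.2)]
    f=B[(B[:,2]>.03)&(B[:,2]<.185)&(B[:,0]<.66)]
    print(n,len(f)); 
    # normals by ransac
    rng=np.random.default_rng(0)
    Q=f.copy()
    for k in range(2):
        best=None
        for i in range(400):
            if len(Q)<20: break
            p=Q[rng.choice(len(Q),3,False)]; nn=np.cross(p[1]-p[0],p[2]-p[0]); 
            if np.linalg.norm(nn)<1e-7: continue
            nn/=np.linalg.norm(nn); m=abs((Q-p[0])@nn)<.0015
            if best is None or m.sum()>best.sum(): best=m
        if best is None: break
        c,v,s=planefit(Q[best]); print('plane',best.sum(),np.round(c,4),np.round(v,4),s,'ext',np.round(np.ptp(Q[best],axis=0),3)); Q=Q[~best]
    top=B[(abs(B[:,2]-.191)<.004)]; print('top pts',len(top),np.round(top.min(0),4),np.round(top.max(0),4),np.median(top,0))
    if len(top)>30: print(cv2.minAreaRect(top[:,:2].astype(np.float32)))
    ft=B[(B[:,2]>.008)&(B[:,2]<.017)]; print('foot',cv2.minAreaRect(ft[:,:2].astype(np.float32)))
    kb=B[(B[:,2]>.232)]; print('knobtop',len(kb),cv2.minAreaRect(kb[:,:2].astype(np.float32)),kb[:,2].max())
    # bracket
    b=W[(abs(W[:,1]-.29)<.05)&(W[:,0]>.36)&(W[:,0]<.58)&(W[:,2]>.003)]
    fin=b[(b[:,2]>.04)&(b[:,2]<.05)&(b[:,0]<.545)]; print('fintop',len(fin),np.round(fin.min(0),4),np.round(fin.max(0),4),cv2.minAreaRect(fin[:,:2].astype(np.float32)))
    x,y=fin[:,0],fin[:,1]; print(' line',np.polyfit(x,y,1),fin.mean(0))
    pl=b[(b[:,2]>.052)]; print('plate',len(pl),cv2.minAreaRect(pl[:,:2].astype(np.float32)),pl.min(0),pl.max(0))
    tr=b[(b[:,2]<.022)&(b[:,0]<.46)]; (cx,cy),r=cv2.minEnclosingCircle(tr[:,:2].astype(np.float32)); print('tray',cx,cy,r,tr[:,2].max())
    sl=W[(abs(W[:,0]-.47)<.05)&(abs(W[:,1]+.185)<.04)&(W[:,2]>.01)]; print('salt',cv2.minEnclosingCircle(sl[:,:2].astype(np.float32)),sl[:,2].max())
    for zz in [(.01,.05),(.05,.075),(.075,.1)]:
        q=sl[(sl[:,2]>zz[0])&(sl[:,2]<zz[1])]; print(zz,len(q),q[:,:2].min(0),q[:,:2].max(0)) if len(q) else 0
E
```

```text
scene 1175
plane 462 [0.6352 0.0242 0.1107] [-0.0611 -0.9981 -0.0038] 0.0007949736261860759 ext [0.049 0.006 0.154]
plane 348 [0.6151 0.048  0.1117] [-0.9971  0.0753 -0.0086] 0.0008079827157180634 ext [0.006 0.047 0.154]
top pts 179 [0.6115 0.0214 0.1872] [0.6621 0.0712 0.1947] [0.62584142 0.03949393 0.19085497]
((0.6374838948249817, 0.04645688086748123), (0.04863208159804344, 0.05048730596899986), 87.02268981933594)
foot ((0.6333853006362915, 0.042071081697940826), (0.11614079028367996, 0.15436318516731262), 84.56454467773438)
knobtop 90 ((0.6370452046394348, 0.043921928852796555), (0.043024737387895584, 0.012489424087107182), 73.93610382080078) 0.2454801708434189
fintop 169 [0.4404 0.273  0.0401] [0.5447 0.3054 0.0499] ((0.4940415620803833, 0.29397478699684143), (0.032218463718891144, 0.10474413633346558), 84.6280746459961)
 line [0.02324409 0.27786352] [0.49180774 0.28929514 0.04470949]
plate 133 ((0.5486971735954285, 0.29127568006515503), (0.03141637146472931, 0.027162820100784302), 49.2499885559082) [0.54273366 0.27233294 0.05285668] [0.56727499 0.31204107 0.09500694]
tray 0.407
[... 1140 characters left out ...]
46), (0.09979172050952911, 0.013809312134981155), 1.354826807975769)
 line [0.01542034 0.28251141] [0.49359733 0.29012285 0.04560648]
plate 96 ((0.558207631111145, 0.2915800213813782), (0.01938457041978836, 0.03536829352378845), 0.277750700712204) [0.54849113 0.2738657  0.05306479] [0.56789239 0.30923621 0.0956103 ]
tray 0.41212329268455505 0.29257071018218994 0.06315980106592178 0.018366374917346162
salt ((0.47700631618499756, -0.182468980550766), 0.021055856719613075) 0.09288972902483383
(0.01, 0.05) 65 [ 0.4570846  -0.19901697] [ 0.4969784  -0.16246615]
(0.05, 0.075) 41 [ 0.46064136 -0.19561089] [ 0.49030479 -0.16505852]
(0.075, 0.1) 159 [ 0.46317111 -0.19844107] [ 0.49534884 -0.1663502 ]
```

```bash
cat >> h.py <<'E'
def Rdown(yaw):
    "tool down, yaw=0: jaws along world y, camera toward -x; rotated by yaw about world z"
    T=np.array(env.get_calibration('wrist')['T_tool_cam']); s=np.sign(T[1,3])
    y=np.array([-s,0,0.]); x=np.array([0,0,-1.]); z=np.cross(x,y)
    return R.from_euler('z',yaw).as_matrix()@np.stack([x,y,z],1)
def show(p,yaw):
    r,t=goto(p,Rdown(yaw)); s=env.get_state(); print('rot',r,'shift',t,'| at',np.round(s['tcp_pos'],4),'clk',round(float(s['clock']),2),'gap',round(float(s['finger_gap']),4),'F',np.round(s['wrist_force'],1),'j',np.round(s['joint_pos'],2))
E
python3 - <<'E'
from h import *
print(np.round(env.get_calibration('wrist')['T_tool_cam'],3)); print(np.round(T_tool(),3))
show([.484,.290,.20],.017)
E
```

```text
[[ 0.    -0.311  0.95  -0.131]
 [ 0.    -0.95  -0.311  0.079]
 [ 1.     0.001 -0.    -0.   ]
 [ 0.     0.     0.     1.   ]]
[[ 0.    -0.912  0.409  0.235]
 [ 0.     0.409  0.912  0.525]
 [-1.    -0.     0.     0.242]
 [ 0.     0.     0.     1.   ]]
rot [-4.388e-01  1.000e-04  1.000e-04] shift [ 0.0423 -0.3228 -0.1123] | at [0.2354 0.5246 0.2423] clk 0.85 gap 0.0855 F [0.3 0.4 0.6] j [ 1.01  0.31  0.05  1.3  -0.    1.43]
```

Request:
step_arm --moves '[[[-0.14,0,0,0.01,-0.045,-0.016,0.9],[-0.28,0,0,0.02,-0.09,-0.032,0.8],[-0.439,0,0,0.03,-0.135,-0.048,0.7],[-0.439,0,0,0.0423,-0.18,-0.064,0.6],[-0.439,0,0,0.0423,-0.225,-0.08,0.5],[-0.439,0,0,0.0423,-0.27,-0.095,0.5],[-0.439,0,0,0.0423,-0.3228,-0.1123,0.5],[-0.439,0,0,0.0423,-0.3228,-0.1123,0.5],[-0.439,0,0,0.0423,-0.3228,-0.1123,0.5],[-0.439,0,0,0.0423,-0.3228,-0.1123,0.5]]]' --force 70

```text
clock: 1.85
tcp_pos: [0.4832, 0.2904, 0.1999]
orientation: [0.495, -0.504, 0.496, 0.505]
wrist_force: [-0.5, 1.0, -0.8]
finger_gap: 0.0425
```

```bash
python3 - <<'E'
from h import *
show([.484,.290,.022],.017)
K,T=cam('wrist'); im,d=env.read_camera('wrist'); save('w1.png',im); np.savez('w1.npz',im=im,d=d,K=K,T=T)
W=cloud(d,K,T).reshape(-1,3); W=W[~np.isnan(W[:,0])]
b=W[(abs(W[:,1]-.29)<.05)&(W[:,0]>.36)&(W[:,0]<.58)&(W[:,2]>.003)]
fin=b[(b[:,2]>.041)&(b[:,2]<.05)&(b[:,0]<.54)]; print('fin',len(fin),cv2.minAreaRect(fin[:,:2].astype(np.float32)),np.polyfit(fin[:,0],fin[:,1],1),fin.mean(0))
pl=b[b[:,2]>.052]; print('pl',len(pl),cv2.minAreaRect(pl[:,:2].astype(np.float32)),pl.min(0),pl.max(0))
E
```

```text
rot [ 0.0005  0.0003 -0.0008] shift [ 0.1779 -0.0009 -0.0005] | at [0.4832 0.2904 0.1999] clk 1.85 gap 0.0425 F [-0.5  1.  -0.8] j [ 0.4   0.31 -0.07  1.2   0.    0.38]
fin 2130 ((0.4908761978149414, 0.2897332012653351), (0.0981164276599884, 0.012577499262988567), 0.6654393076896667) [0.02058835 0.27959439] [0.48853163 0.28965244 0.04514735]
pl 45351 ((0.5094291567802429, 0.29058173298835754), (0.08922667801380157, 0.10039956122636795), 1.166438341140747) [0.46433105 0.24000003 0.05206829] [0.5540941  0.33999917 0.27758222]
```

View pics/w1.png

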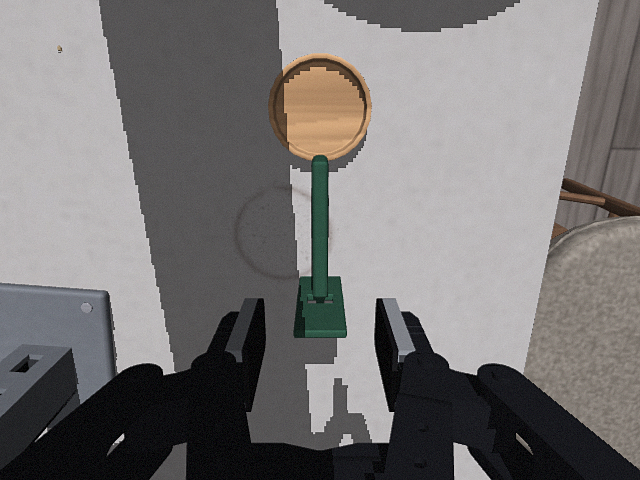

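The wrist view shows the fin centred between the jaws (column 320), with the tray at (320,108) and the plate at (320,310). Descending now.

Request:
step_arm --moves '[[[0,0,0,0.045,-0.0009,-0.0005,0.5],[0,0,0,0.09,-0.0009,-0.0005,0.5],[0,0,0,0.13,-0.0009,-0.0005,0.5],[0,0,0,0.16,-0.0009,-0.0005,0.5],[0,0,0,0.178,-0.0009,-0.0005,0.5],[0,0,0,0.178,-0.0009,-0.0005,0.5],[0,0,0,0.178,-0.0009,-0.0005,0],[0,0,0,0.178,-0.0009,-0.0005,0],[0,0,0,0.178,-0.0009,-0.0005,0],[0,0,0,0.178,-0.0009,-0.0005,0],[0,0,0,0.178,-0.0009,-0.0005,0]]]' --force 70

```text
clock: 3.0
tcp_pos: [0.4847, 0.2914, 0.0239]
orientation: [0.496, -0.505, 0.494, 0.505]
wrist_force: [-1.1, 0.9, 5.7]
finger_gap: 0.011
```

```bash
python3 - <<'E'
from h import *
show([.484,.290,.20],.017)
E
```

```text
rot [0.002  0.0025 0.002 ] shift [-0.1761  0.0004 -0.001 ] | at [0.4847 0.2914 0.0239] clk 3.0 gap 0.011 F [-1.1  0.9  5.7] j [ 0.4   0.45 -0.32  0.8   0.    0.38]
```

Gripped, with a gap of 11 mm on the 12 mm fin. Lifting to the pre-insert pose, 45 mm in front of the face and 13 mm high.

Request:
step_arm --moves '[[[0,0,0,-0.03,0,0,0],[0,0,0,-0.07,0,0,0],[0,0,0,-0.113,0,0,0],[0,0,0,-0.113,0,0,0]]]' --force 90

```text
clock: 3.4
tcp_pos: [0.4883, 0.2926, 0.1436]
orientation: [-0.5, 0.506, -0.49, -0.503]
wrist_force: [0.4, 0.7, -1.9]
finger_gap: 0.0107
```

```bash
python3 - <<'E'
from h import *
show([.5016,.0548,.137],-.067)
E
```

```text
rot [0.0858 0.0072 0.0125] shift [ 0.0051 -0.0088 -0.2381] | at [0.4883 0.2926 0.1436] clk 3.4 gap 0.0107 F [ 0.4  0.7 -1.9] j [ 0.4   0.34 -0.17  1.05  0.    0.38]
```

Request:
step_arm --moves '[[[0.02,0,0,0,-0.002,-0.035,0],[0.04,0.003,0.006,0,-0.004,-0.08,0],[0.0858,0.0072,0.0125,0.003,-0.006,-0.125,0],[0.0858,0.0072,0.0125,0.005,-0.0088,-0.165,0],[0.0858,0.0072,0.0125,0.005,-0.0088,-0.2,0],[0.0858,0.0072,0.0125,0.0051,-0.0088,-0.225,0],[0.0858,0.0072,0.0125,0.0051,-0.0088,-0.238,0],[0.0858,0.0072,0.0125,0.0051,-0.0088,-0.238,0],[0.0858,0.0072,0.0125,0.0051,-0.0088,-0.238,0],[0.0858,0.0072,0.0125,0.0051,-0.0088,-0.238,0]]]'

```text
clock: 4.4
tcp_pos: [0.5015, 0.0559, 0.1369]
orientation: [0.516, -0.483, 0.516, 0.483]
wrist_force: [-0.1, -0.3, -1.9]
finger_gap: 0.0109
```

```bash
cat > look.py <<'E'
import sys
from h import *
tag=sys.argv[1]
for n in ['scene','top','wrist']:
    K,T=cam(n); im,d=env.read_camera(n); np.savez(f'{n}_{tag}.npz',im=im,d=d,K=K,T=T)
    if n=='scene': a=cv2.resize(im[140:280,250:400],None,fx=4,fy=4,interpolation=cv2.INTER_CUBIC)
    if n=='top': b=cv2.resize(im[150:290,240:390],None,fx=4,fy=4,interpolation=cv2.INTER_CUBIC)
    if n=='wrist': c=im
save(f's_{tag}.png',a); save(f't_{tag}.png',b); save(f'w_{tag}.png',c)
E
python3 look.py pre; python3 - <<'E'
from h import *
show([.5016,.0548,.137],-.067)
E
```

```text
rot [ 0.0016  0.0001 -0.0001] shift [ 0.     -0.0001 -0.001 ] | at [0.5016 0.0558 0.137 ] clk 4.55 gap 0.0107 F [ 0.2  0.1 -2.4] j [-0.05  0.24 -0.32  1.01  0.    0.02]
```

View pics/s_pre.png

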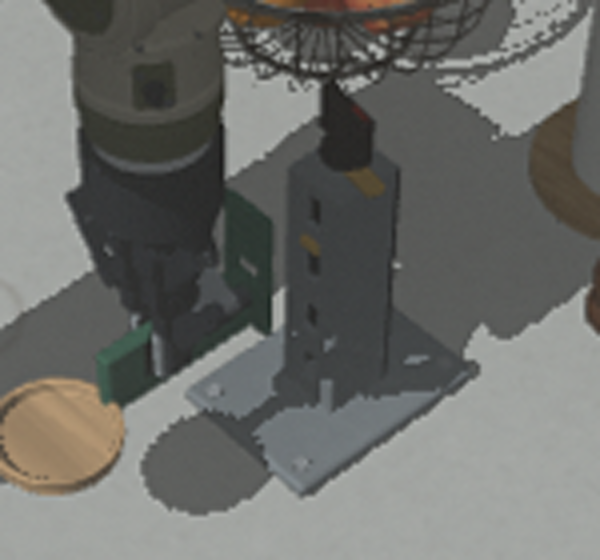

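View pics/t_pre.png

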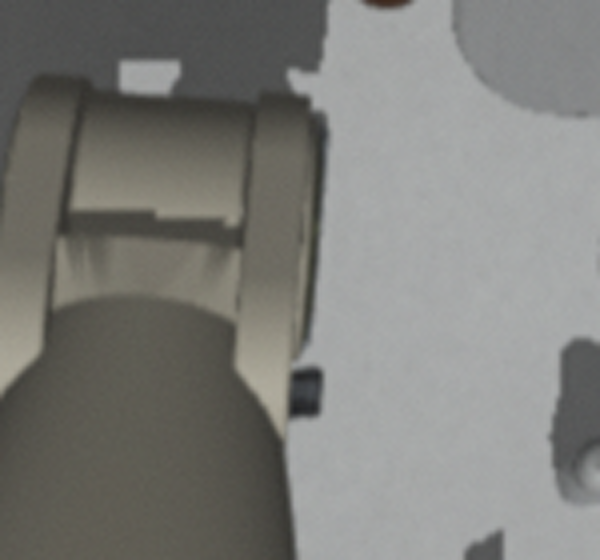

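View pics/w_pre.png

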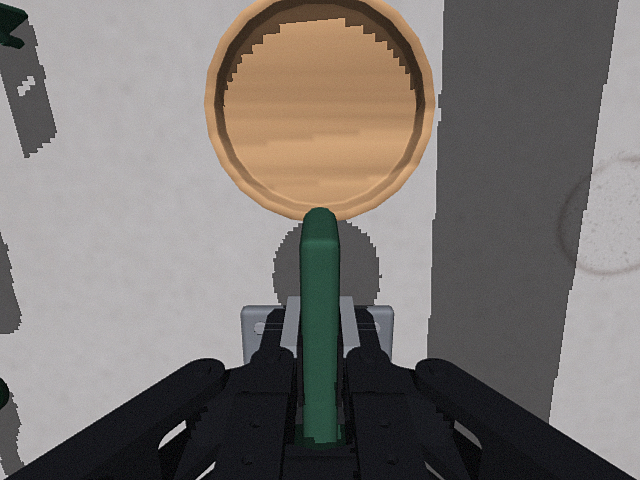

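In the scene crop the bracket is level and in front of the post, with the plate at (248,250) and the post face at (310,260). I'll measure the plate relative to the face in that same camera.

```bash
python3 - <<'E'
from h import *
D=np.load('scene_pre.npz'); W=cloud(D['d'],D['K'],D['T']).reshape(-1,3); W=W[~np.isnan(W[:,0])]
Tt=T_tool(); tc=Tt[:3,3]
u=np.array([.9978,-.0669,0]); v=np.array([.0669,.9978,0]); M=np.array([.6157,.0472,.1])
L=(W-M)@np.stack([u,v,[0,0,1]]).T   # mount frame
b=L[(L[:,0]>-.06)&(L[:,0]<-.035)&(abs(L[:,1])<.03)&(L[:,2]>.0)&(L[:,2]<.13)]
print('plate',len(b),np.round(np.percentile(b,[1,5,50,95,99],axis=0),4).tolist())
# top edge per z, plate face plane
m=(b[:,2]>.02); A=np.c_[b[m][:,1:],np.ones(m.sum())]
for hi in np.arange(.0,.12,.01):
    q=b[(b[:,2]>hi)&(b[:,2]<hi+.01)]
    if len(q)>3: print(round(hi,2),len(q),'x',np.round(np.percentile(q[:,0],[5,50,95]),4),'y',np.round([q[:,1].min(),q[:,1].max()],4))
print('---post')
f=L[(abs(L[:,0])<.06)&(L[:,0]>-.01)&(abs(L[:,1])<.03)&(L[:,2]>-.08)&(L[:,2]<.1)]
for hi in np.arange(-.06,.1,.02):
    q=f[(f[:,2]>hi)&(f[:,2]<hi+.02)]; fr=q[q[:,1]>-.015]
    if len(fr)>3: print(round(hi,2),len(fr),'front x',np.round(np.percentile(fr[:,0],[5,50,95]),4),'y',np.round([q[:,1].min(),q[:,1].max()],4))
fin=L[(L[:,0]<-.06)&(L[:,0]>-.17)&(abs(L[:,1])<.02)&(L[:,2]>.05)&(L[:,2]<.065)]
print('fin top',len(fin),np.polyfit(fin[:,0],fin[:,2],1),fin[:,2].max(), np.round(np.percentile(fin[:,1],[2,98]),4))
tr=L[(L[:,0]<-.165)&(L[:,0]>-.23)&(abs(L[:,1])<.045)&(L[:,2]>.0)&(L[:,2]<.03)]
A=np.c_[tr[:,:2],np.ones(len(tr))]; print('tray',len(tr),np.linalg.lstsq(A,tr[:,2],rcond=None)[0],cv2.minEnclosingCircle(tr[:,:2].astype(np.float32)))
E
```

```text
plate 306 [[-0.0597, -0.0176, 0.0158], [-0.0547, -0.0166, 0.0213], [-0.0511, -0.0036, 0.0708], [-0.047, 0.0174, 0.1046], [-0.0457, 0.0186, 0.1069]]
0.01 13 x [-0.0545 -0.0504 -0.0462] y [-0.0188 -0.0027]
0.02 19 x [-0.0569 -0.051  -0.0495] y [-0.016  -0.0017]
0.03 20 x [-0.0573 -0.0509 -0.0475] y [-0.0186 -0.0024]
0.04 24 x [-0.0544 -0.051  -0.046 ] y [-0.0176  0.0186]
0.05 43 x [-0.0588 -0.0515 -0.0479] y [-0.0169  0.0195]
0.06 30 x [-0.0532 -0.0511 -0.0471] y [-0.0164  0.0174]
0.07 35 x [-0.0528 -0.0512 -0.0484] y [-0.017   0.0179]
0.08 41 x [-0.0528 -0.0514 -0.0485] y [-0.0181  0.0181]
0.09 39 x [-0.0533 -0.0513 -0.0487] y [-0.0176  0.0189]
0.1 42 x [-0.0524 -0.0499 -0.0459] y [-0.0163  0.0185]
---post
-0.06 56 front x [-0.003  -0.0006  0.0191] y [-0.0254  0.0231]
-0.04 65 front x [-0.0029 -0.0009  0.0042] y [-0.0241  0.0215]
-0.02 62 front x [-0.0023 -0.0004  0.0208] y [-0.0247  0.0235]
0.0 70 front x [-0.0027 -0.0004  0.0145] y [-0.0247  0.0247]
0.02 53 front x [-0.0025 -0.0004  0.0089] y [-0.0247  0.0237]
0.04 87 front x [-0.0039 -0.0008  0.0179] y [-0.025   0.0231]
0.06 56 front x [-0.0021 -0.0004  0.0032] y [-0.0244  0.0209]
0.08 159 front x [-0.0018  0.0076  0.0433] y [-0.0292  0.0232]
fin top 147 [0.01452772 0.05944691] 0.06356741601170154 [-0.0161  0.0144]
tray 722 [-0.02082778  0.00802473  0.01623064] ((-0.19071972370147705, 0.00036647776141762733), 0.04094454646110535)
```

Gap is 44.6 mm, lateral error 1 mm and height about +13.5 mm, all within the window. Inserting with the sideways correction.

Request:
step_arm --moves '[[[0.0016,0,0,0,-0.008,-0.001,0],[0.0016,0,0,0,-0.016,-0.001,0],[0.0016,0,0,0,-0.022,-0.001,0],[0.0016,0,0,0,-0.028,-0.001,0],[0.0016,0,0,0,-0.034,-0.001,0],[0.0016,0,0,0,-0.038,-0.001,0],[0.0016,0,0,0,-0.042,-0.001,0],[0.0016,0,0,0,-0.042,-0.001,0]]]'

```text
clock: 5.35
tcp_pos: [0.5434, 0.052, 0.1368]
orientation: [0.516, -0.483, 0.517, 0.483]
wrist_force: [-1.7, 0.9, -1.0]
finger_gap: 0.0106
```

```bash
python3 - <<'E'
from h import *
show([.5463,.0509,.137],-.067)
E
```

```text
rot [-0.0001  0.0001 -0.001 ] shift [-0.0002 -0.003  -0.0009] | at [0.5434 0.052  0.1368] clk 5.35 gap 0.0106 F [-1.7  0.9 -1. ] j [-0.05  0.31 -0.22  1.04  0.    0.02]
```

Request:
step_arm --moves '[[[0,0,0,0,-0.0015,0,0],[0,0,0,0,-0.003,0,0],[0,0,0,0,-0.004,0,0],[0,0,0,0,-0.004,0,0]]]'

```text
clock: 5.75
tcp_pos: [0.5459, 0.0519, 0.1366]
orientation: [0.516, -0.482, 0.517, 0.484]
wrist_force: [-5.0, 0.4, 0.8]
finger_gap: 0.0103
```

```bash
python3 - <<'E'
from h import *
show([.5463,.0509,.137],-.067)
E
```

```text
rot [ 0.0001  0.     -0.0037] shift [-0.0004 -0.0005 -0.001 ] | at [0.5459 0.0519 0.1366] clk 5.75 gap 0.0103 F [-5.   0.4  0.8] j [-0.05  0.32 -0.21  1.04  0.    0.02]
```

About 44.5 mm advanced, with 5 N of contact (catch pushed in, plate at the face). Pressing down while keeping a light push forward.

Request:
step_arm --moves '[[[0,0,0.003,0.002,-0.0015,0,0],[0,0,0.003,0.004,-0.0015,0,0],[0,0,0.003,0.006,-0.0015,0,0],[0,0,0.003,0.008,-0.0015,0,0],[0,0,0.003,0.01,-0.0015,0,0],[0,0,0.003,0.01,-0.0015,0,0]]]'

```text
clock: 6.35
tcp_pos: [0.5456, 0.052, 0.126]
orientation: [0.514, -0.48, 0.519, 0.486]
wrist_force: [-6.6, -0.4, -1.3]
finger_gap: 0.0107
```

```bash
python3 - <<'E'
from h import *
show([.5463,.0509,.1239],-.067)
E
```

```text
rot [ 0.0004  0.     -0.0099] shift [ 0.0021 -0.0008 -0.0011] | at [0.5456 0.052  0.126 ] clk 6.35 gap 0.0107 F [-6.6 -0.4 -1.3] j [-0.05  0.33 -0.22  1.03  0.    0.02]
```

Request:
step_arm --moves '[[[0,0,-0.006,0.0015,-0.0008,0,0],[0,0,-0.006,0.003,-0.0008,0,0],[0,0,-0.006,0.004,-0.0008,0,0],[0,0,-0.006,0.004,-0.0008,0,0]]]'

```text
clock: 6.75
tcp_pos: [0.546, 0.0521, 0.1236]
orientation: [0.516, -0.482, 0.517, 0.484]
wrist_force: [-9.1, 0.3, 10.2]
finger_gap: 0.0108
```

```bash
python3 - <<'E'
from h import *
show([.5463,.0509,.1239],-.067)
E
```

```text
rot [ 0.0005 -0.     -0.0034] shift [-0.0003 -0.0004 -0.0012] | at [0.546  0.0521 0.1236] clk 6.75 gap 0.0108 F [-9.1  0.3 10.2] j [-0.05  0.33 -0.23  1.01  0.    0.02]
```

Request:
step_arm --moves '[[[0,0,-0.003,0.002,-0.0005,0,0],[0,0,-0.003,0.003,-0.0005,0,0],[0,0,-0.003,0.003,-0.0005,0,0]]]'

```text
clock: 7.05
tcp_pos: [0.5458, 0.0521, 0.123]
orientation: [0.516, -0.483, 0.516, 0.483]
wrist_force: [-11.7, 0.0, 15.6]
finger_gap: 0.011
```

```bash
python3 look.py home; python3 - <<'E'
from h import *
show([.5463,.0509,.1239],-.067)
D=np.load('scene_home.npz'); W=cloud(D['d'],D['K'],D['T']).reshape(-1,3); W=W[~np.isnan(W[:,0])]
u=np.array([.9978,-.0669,0]); v=np.array([.0669,.9978,0]); M=np.array([.6157,.0472,.1])
L=(W-M)@np.stack([u,v,[0,0,1]]).T
b=L[(L[:,0]>-.012)&(L[:,0]<-.003)&(abs(L[:,1])<.03)&(L[:,2]>.0)&(L[:,2]<.13)]
for hi in np.arange(.0,.12,.01):
    q=b[(b[:,2]>hi)&(b[:,2]<hi+.01)]
    if len(q)>3: print(round(hi,2),len(q),'x',np.round(np.percentile(q[:,0],[5,50,95]),4),'y',np.round([q[:,1].min(),q[:,1].max()],4),q[:,2].max())
E
```

```text
rot [ 0.0008 -0.0003  0.0004] shift [-0.0009 -0.0006 -0.0012] | at [0.5458 0.0521 0.123 ] clk 7.2 gap 0.0107 F [-12.2   0.5  15.9] j [-0.05  0.33 -0.24  1.01 -0.    0.02]
0.0 19 x [-0.0095 -0.0071 -0.0031] y [-0.0234  0.0001] 0.009869946886755993
0.01 13 x [-0.0084 -0.0064 -0.0033] y [-0.0183 -0.0034] 0.019918243094599858
0.02 15 x [-0.0087 -0.0066 -0.0051] y [-0.018  -0.0069] 0.02996104761993376
0.03 21 x [-0.0084 -0.0059 -0.0036] y [-0.0173  0.0193] 0.039882733256941555
0.04 28 x [-0.0101 -0.0078 -0.0037] y [-0.0171  0.018 ] 0.04974473911400587
0.05 33 x [-0.0096 -0.0074 -0.0054] y [-0.0181  0.0162] 0.059904690520512255
0.06 37 x [-0.0093 -0.0074 -0.0047] y [-0.0199  0.0165] 0.06939520355224624
0.07 34 x [-0.0098 -0.0076 -0.0052] y [-0.0178  0.0131] 0.07999522261286993
0.08 41 x [-0.0092 -0.007  -0.0042] y [-0.0193  0.0161] 0.08972886584788672
0.09 22 x [-0.0083 -0.0058 -0.0037] y [-0.018   0.0159] 0.09625111747124179
```

View pics/s_home.png

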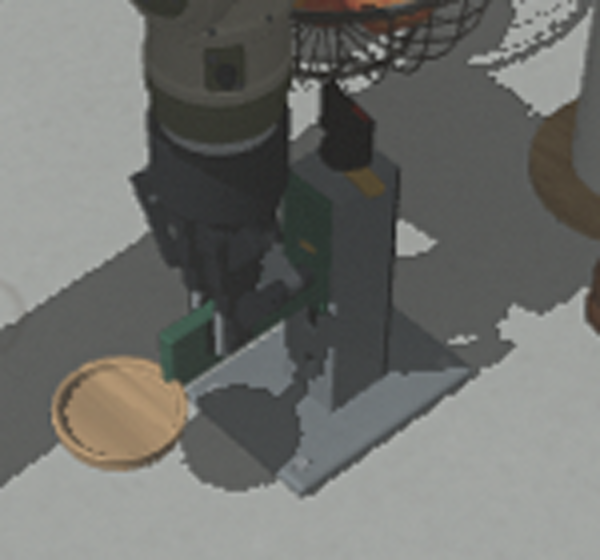

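The brass catch shows in the plate's window at (307,247) and it sat down against 15 N, so it is home. Releasing and retreating upward.

Request:
step_arm --moves '[[[0,0,0,-0.0005,0,0,0.3],[0,0,0,-0.0005,0,0,0.4],[0,0,0,-0.0005,0,0,0.4],[0,0,0,-0.0005,0,0,0.4],[0,0,0,-0.04,0.005,0,0.4],[0,0,0,-0.08,0.01,0,0.4],[0,0,0,-0.12,0.01,0,0.4],[0,0,0,-0.16,0.01,0,0.4],[0,0,0,-0.16,0.01,0,0.4]]]'

```text
clock: 8.1
tcp_pos: [0.5386, 0.0527, 0.2888]
orientation: [0.519, -0.486, 0.514, 0.48]
wrist_force: [-0.4, -0.2, -0.2]
finger_gap: 0.0346
```

```bash
python3 look.py rel; python3 - <<'E'
from h import *
show([.5463,.0509,.28],-.067)
for n in ['scene','top','wrist']:
    D=np.load(n+'_rel.npz'); W=cloud(D['d'],D['K'],D['T']).reshape(-1,3); W=W[~np.isnan(W[:,0])]
    u=np.array([.9978,-.0669,0]); v=np.array([.0669,.9978,0]); M=np.array([.6157,.0472,.1])
    L=(W-M)@np.stack([u,v,[0,0,1]]).T
    fin=L[(L[:,0]<-.015)&(L[:,0]>-.11)&(abs(L[:,1])<.01)&(L[:,2]>.036)&(L[:,2]<.055)]
    if len(fin): print(n,'fin',len(fin),np.polyfit(fin[:,0],fin[:,2],1))
    tr=L[(L[:,0]<-.12)&(L[:,0]>-.19)&(abs(L[:,1])<.045)&(L[:,2]>-.02)&(L[:,2]<.03)]
    if len(tr)>20: print('tray',len(tr),np.median(tr,0),cv2.minEnclosingCircle(tr[:,:2].astype(np.float32)))
    k=L[(abs(L[:,0]-.024)<.03)&(abs(L[:,1])<.03)&(L[:,2]>.131)&(L[:,2]<.15)]
    if len(k)>20: print('knob',len(k),k.mean(0),cv2.minAreaRect(k[:,:2].astype(np.float32)))
E
```

```text
rot [ 0.0007 -0.0003  0.0001] shift [ 0.0024 -0.0106 -0.0012] | at [0.5358 0.0528 0.2824] clk 8.25 gap 0.034 F [-0.9  0.4  0.5] j [-0.05  0.23  0.04  1.37 -0.    0.02]
scene fin 209 [0.03548428 0.04394966]
tray 692 [-0.15047591  0.00108295 -0.00045057] ((-0.1477840542793274, 0.0010888682445511222), 0.04041411355137825)
knob 98 [ 0.02034562 -0.0015135   0.13848556] ((0.02130132168531418, -0.00015301257371902466), (0.046479273587465286, 0.012202802114188671), 80.92584228515625)
wrist fin 2179 [0.0494603  0.04530083]
tray 8203 [-0.15096111 -0.00106051 -0.00110298] ((-0.14681582152843475, -0.0009215316968038678), 0.0388299785554409)
knob 954 [ 0.0183277  -0.00389974  0.13573391] ((0.018676917999982834, -0.0012180488556623459), (0.04331931471824646, 0.006773683708161116), 86.70142364501953)
```

View pics/s_rel.png

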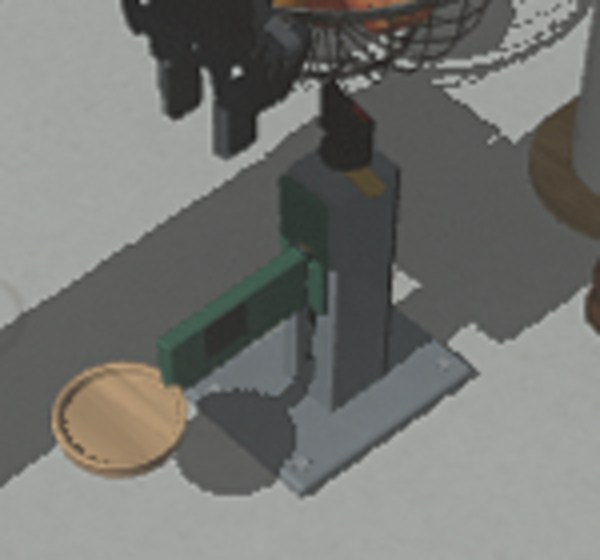

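View pics/w_rel.png

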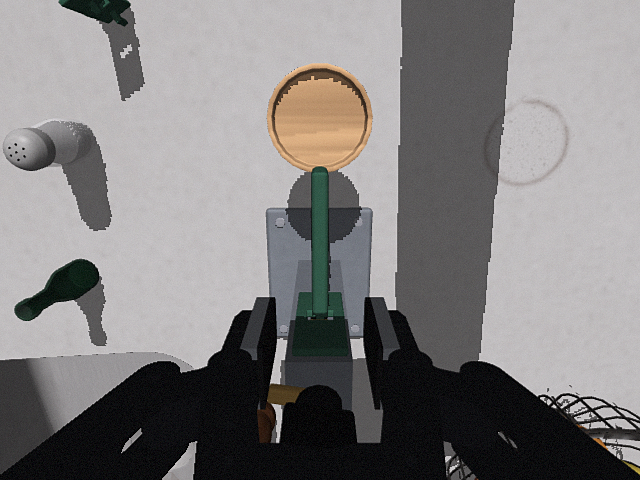

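Released. The bracket stays home with the expected sag (fin slope 0.035–0.05). The knob bar stands at about 76° in world, centred near (0.640, 0.046). Going over the knob with the jaws across the bar.

```bash
python3 - <<'E'
from h import *
show([.6396,.0456,.30],np.radians(76.4))
E
```

```text
rot [-1.3997e+00 -3.0000e-04 -2.0000e-04] shift [-0.0176 -0.1041 -0.0003] | at [0.5358 0.0528 0.2824] clk 8.25 gap 0.034 F [-0.9  0.4  0.5] j [-0.05  0.23  0.04  1.37 -0.    0.02]
```

Request:
step_arm --moves '[[[-0.14,0,0,-0.0176,0,0,0.5],[-0.28,0,0,-0.0176,-0.01,0,0.5],[-0.42,0,0,-0.0176,-0.02,0,0.5],[-0.56,0,0,-0.0176,-0.03,0,0.5],[-0.7,0,0,-0.0176,-0.045,0,0.5],[-0.84,0,0,-0.0176,-0.06,0,0.5],[-0.98,0,0,-0.0176,-0.075,0,0.5],[-1.12,0,0,-0.0176,-0.09,0,0.5],[-1.26,0,0,-0.0176,-0.1041,0,0.5],[-1.4,0,0,-0.0176,-0.1041,0,0.5],[-1.4,0,0,-0.0176,-0.1041,0,0.5],[-1.4,0,0,-0.0176,-0.1041,0,0.5]]]'

```text
clock: 9.45
tcp_pos: [0.6391, 0.0459, 0.2982]
orientation: [0.085, -0.701, 0.085, 0.703]
wrist_force: [0.7, -0.5, 0.5]
finger_gap: 0.0426
```

```bash
python3 look.py kn; python3 - <<'E'
from h import *
show([.6396,.0456,.219],np.radians(76.4))
for n in ['scene','wrist']:
    D=np.load(n+'_kn.npz'); W=cloud(D['d'],D['K'],D['T']).reshape(-1,3); W=W[~np.isnan(W[:,0])]
    k=W[(abs(W[:,0]-.6396)<.03)&(abs(W[:,1]-.0456)<.03)&(W[:,2]>.22)&(W[:,2]<.247)]
    if len(k)>20: print(n,len(k),k.mean(0),cv2.minAreaRect(k[:,:2].astype(np.float32)))
E
```

```text
rot [-0.0015  0.0007 -0.0004] shift [ 0.0806  0.0002 -0.0005] | at [0.6393 0.046  0.2996] clk 9.6 gap 0.043 F [0.  0.2 0. ] j [-0.05  0.45  0.38  1.51 -0.   -1.39]
scene 144 [0.63503444 0.04260301 0.23386993] ((0.637226939201355, 0.045707471668720245), (0.0457061268389225, 0.01296415738761425), 76.08983612060547)
wrist 1725 [0.63844307 0.04083307 0.23902137] ((0.6392091512680054, 0.04387367516756058), (0.04416254907846451, 0.009948055259883404), 76.50346374511719)
```

View pics/w_kn.png

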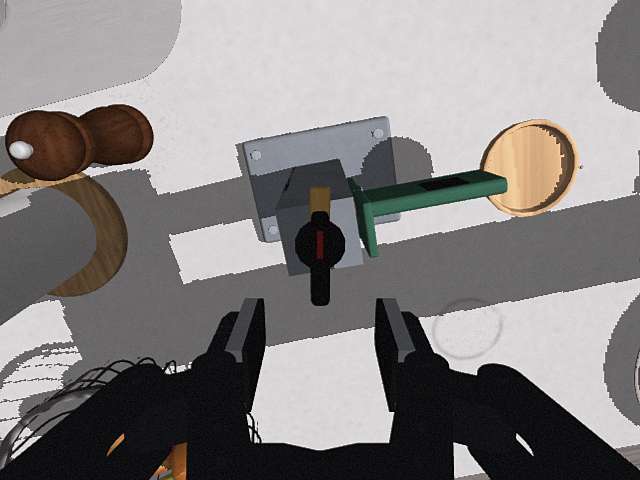

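View pics/s_kn.png

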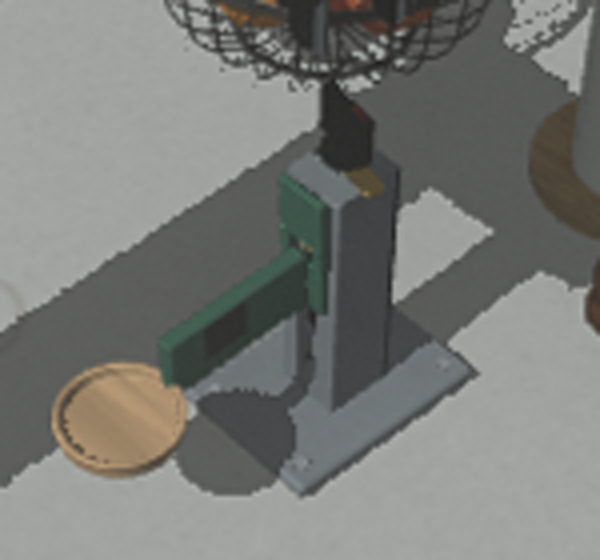

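The bar is vertical and centred at column 320 (76.5°). Descending and pinching.

Request:
step_arm --moves '[[[0,0,0,0.03,0,0,0.5],[0,0,0,0.055,0,0,0.5],[0,0,0,0.072,0,0,0.5],[0,0,0,0.08,0,0,0.5],[0,0,0,0.0806,0,0,0.5],[0,0,0,0.0806,0,0,0],[0,0,0,0.0806,0,0,0],[0,0,0,0.0806,0,0,0],[0,0,0,0.0806,0,0,0],[0,0,0,0.0806,0,0,0]]]' --force 60

```text
clock: 10.6
tcp_pos: [0.6392, 0.0461, 0.2206]
orientation: [-0.084, 0.702, -0.084, -0.702]
wrist_force: [-4.0, 0.9, 6.1]
finger_gap: 0.0091
```

```bash
python3 - <<'E'
from h import *
show([.6396,.0456,.219],np.radians(-3.8))
E
```

```text
rot [ 1.3984e+00 -6.0000e-04  5.0000e-04] shift [ 0.0016  0.0004 -0.0005] | at [0.6392 0.0461 0.2206] clk 10.6 gap 0.0091 F [-4.   0.9  6.1] j [-0.05  0.45  0.19  1.31 -0.   -1.39]
```

Pinched (9 mm gap). Turning clockwise by about 1.43 rad.

Request:
step_arm --moves '[[[0.14,0,0,0,0,0,0],[0.28,0,0,0,0,0,0],[0.42,0,0,0,0,0,0],[0.56,0,0,0,0,0,0],[0.7,0,0,0,0,0,0],[0.84,0,0,0,0,0,0],[0.98,0,0,0,0,0,0],[1.12,0,0,0,0,0,0],[1.26,0,0,0,0,0,0],[1.39,0,0,0,0,0,0],[1.42,0,0,0,0,0,0],[1.42,0,0,0,0,0,0]]]'

```text
clock: 11.8
tcp_pos: [0.6398, 0.0451, 0.2206]
orientation: [0.521, -0.479, 0.521, 0.477]
wrist_force: [2.9, -4.5, -1.5]
finger_gap: 0.009
```

```bash
python3 - <<'E'
from h import *
show([.6396,.0456,.219],np.radians(-3.8)); print(env.get_state()['ft_torque'])
E
```

```text
rot [-0.0194 -0.0019  0.0018] shift [0.0016 0.0003 0.0005] | at [0.6398 0.0451 0.2206] clk 11.8 gap 0.009 F [ 2.9 -4.5 -1.5] j [-0.05  0.45  0.19  1.31 -0.    0.03]
[-1.06520638 -0.26164959  0.64022752]
```

Request:
step_arm --moves '[[[-0.02,0,0,0,0,0,0.5],[-0.02,0,0,0,0,0,0.5],[-0.02,0,0,0,0,0,0.5],[-0.02,0,0,0,0,0,0.5],[-0.02,0,0,-0.04,0,0,0.5],[-0.02,0,0,-0.08,0,0,0.6],[-0.02,0,0,-0.1,0.03,0,0.8],[-0.02,0,0,-0.1,0.07,-0.03,1],[-0.02,0,0,-0.1,0.11,-0.07,1],[-0.02,0,0,-0.1,0.15,-0.11,1],[-0.02,0,0,-0.1,0.15,-0.15,1]]]'

```text
clock: 12.9
tcp_pos: [0.474, -0.09, 0.3215]
orientation: [0.515, -0.485, 0.515, 0.483]
wrist_force: [1.5, -1.6, 0.4]
finger_gap: 0.0856
```

```bash
python3 look.py lock; python3 - <<'E'
from h import *
show([.474,-.184,.25],0)
D=np.load('top_lock.npz'); im=D['im']; save('t2_lock.png',np.hstack([cv2.resize(im[140:290,230:380],None,fx=2.6,fy=2.6,interpolation=cv2.INTER_CUBIC),cv2.resize(np.load('scene_lock.npz')['im'][150:300,250:400],None,fx=2.6,fy=2.6,interpolation=cv2.INTER_CUBIC)]))
for n in ['scene','top','wrist']:
    D=np.load(n+'_lock.npz'); W=cloud(D['d'],D['K'],D['T']).reshape(-1,3); W=W[~np.isnan(W[:,0])]
    k=W[(abs(W[:,0]-.6396)<.03)&(abs(W[:,1]-.0456)<.03)&(W[:,2]>.22)&(W[:,2]<.247)]
    if len(k)>20: print(n,'knob',len(k),cv2.minAreaRect(k[:,:2].astype(np.float32)))
    sl=W[(abs(W[:,0]-.475)<.05)&(abs(W[:,1]+.183)<.05)&(W[:,2]>.01)&(W[:,2]<.1)]
    if len(sl): print('salt',cv2.minEnclosingCircle(sl[:,:2].astype(np.float32)),sl[:,2].max())
    t=sl[sl[:,2]>.08]
    if len(t): print('  cap',cv2.minEnclosingCircle(t[:,:2].astype(np.float32)),len(t))
    tr=W[(abs(W[:,0]-.47)<.045)&(abs(W[:,1]-.057)<.045)&(W[:,2]>.08)&(W[:,2]<.12)]
    if len(tr): print('tray',cv2.minEnclosingCircle(tr[:,:2].astype(np.float32)),np.median(tr[:,2]))
E
```

```text
rot [-0.0708 -0.0023  0.003 ] shift [ 0.0714 -0.0036 -0.0905] | at [ 0.4766 -0.0933  0.3212] clk 13.05 gap 0.0851 F [ 0.3 -0.4  0.4] j [-0.36  0.12 -0.    1.44 -0.   -0.29]
salt ((0.4732378125190735, -0.18547505140304565), 0.02073930948972702) 0.09205308908715748
  cap ((0.4762531518936157, -0.1839032769203186), 0.0166215430945158) 145
tray ((0.47168633341789246, 0.05442650616168976), 0.04366345703601837) 0.09993490337625899
top knob 106 ((0.6394476890563965, 0.04554498940706253), (0.009918998926877975, 0.042608294636011124), 86.26152038574219)
tray ((0.4715868830680847, 0.05678033456206322), 0.039379168301820755) 0.10018727995422472
wrist knob 74 ((0.6475119590759277, 0.04152669757604599), (0.007559670601040125, 0.00994473323225975), 23.014095306396484)
salt ((0.47538530826568604, -0.18393008410930634), 0.02162034623324871) 0.0900039792705743
  cap ((0.47766876220703125, -0.1835670918226242), 0.016225021332502365) 857
tray ((0.4733452796936035, 0.05561425909399986), 0.04264093562960625) 0.09908957537255403
```

View pics/t2_lock.png

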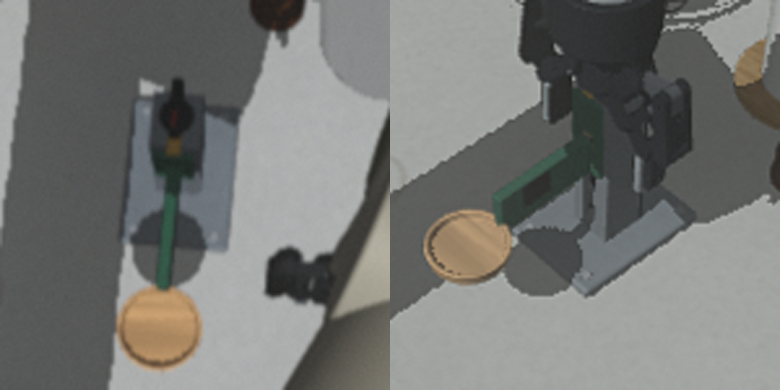

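View pics/w_lock.png

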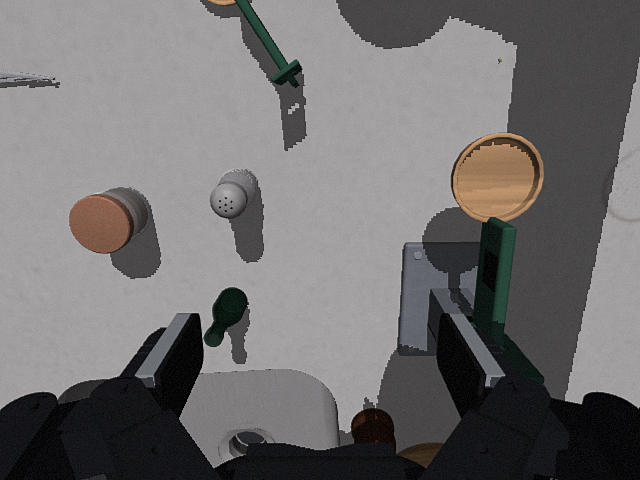

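The top view gives the bar at −3.7° (the upright's axis), so the knob is at its stop with the tongue over the plate. The salt shaker is at wrist(230,195), grey-capped, at (0.4755, −0.184). Moving above it.

Request:
step_arm --moves '[[[-0.0708,0,0,0.02,-0.0015,-0.03,1],[-0.0708,-0.0023,0.003,0.06,-0.003,-0.06,1],[-0.0708,-0.0023,0.003,0.1,-0.003,-0.0905,1],[-0.0708,-0.0023,0.003,0.14,-0.003,-0.0905,1],[-0.0708,-0.0023,0.003,0.17,-0.003,-0.0905,1],[-0.0708,-0.0023,0.003,0.17,-0.003,-0.0905,1],[-0.0708,-0.0023,0.003,0.17,-0.003,-0.0905,1]]]'

```text
clock: 13.75
tcp_pos: [0.4742, -0.1832, 0.1517]
orientation: [0.5, -0.5, 0.5, 0.501]
wrist_force: [-0.1, 0.3, -0.1]
finger_gap: 0.0855
```

```bash
python3 - <<'E'
from h import *
K,T=cam('wrist'); im,d=env.read_camera('wrist'); save('w_salt.png',im)
W=cloud(d,K,T).reshape(-1,3); W=W[~np.isnan(W[:,0])]
sl=W[(abs(W[:,0]-.475)<.028)&(abs(W[:,1]+.183)<.028)&(W[:,2]>.01)&(W[:,2]<.096)]
print(cv2.minEnclosingCircle(sl[:,:2].astype(np.float32)),sl[:,2].max())
for a,b in [(.01,.03),(.03,.05),(.05,.065),(.065,.08),(.08,.095)]:
    q=sl[(sl[:,2]>a)&(sl[:,2]<b)]; print(a,len(q),np.round(np.r_[q[:,:2].min(0),q[:,:2].max(0)],4)) if len(q) else 0
show([.4755,-.184,.042],0)
E
```

```text
((0.47550761699676514, -0.18492715060710907), 0.021645326167345047) 0.09001588717326187
0.01 248 [ 0.4545 -0.2063  0.4746 -0.1634]
0.03 1006 [ 0.4548 -0.2063  0.4811 -0.1636]
0.05 722 [ 0.458  -0.203   0.481  -0.1662]
0.065 705 [ 0.4605 -0.2005  0.4933 -0.1668]
0.08 2487 [ 0.4618 -0.1998  0.4924 -0.1682]
rot [ 0.0014 -0.0007  0.0017] shift [ 1.109e-01 -3.000e-04 -1.000e-04] | at [ 0.475  -0.1838  0.1529] clk 13.8 gap 0.0854 F [-0.2  0.   0.1] j [-0.53  0.23 -0.29  1.05  0.   -0.53]
```

View pics/w_salt.png

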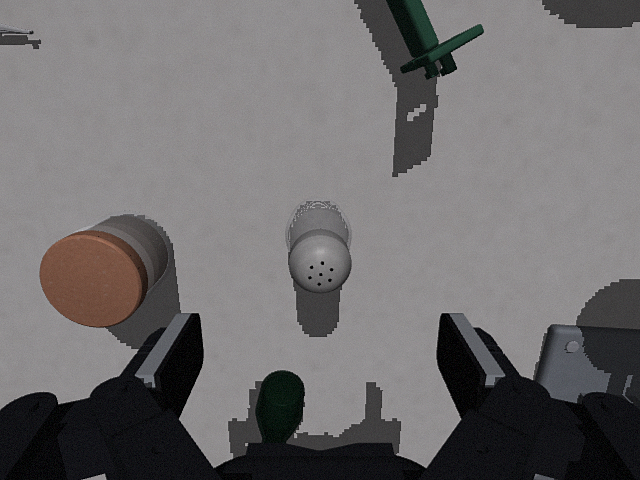

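Shaker centred at (320,262) between the jaws, with the jar clear at left. Descending and gripping gently.

Request:
step_arm --moves '[[[0,0,0,0.035,-0.001,-0.001,1],[0,0,0,0.07,-0.001,-0.001,1],[0,0,0,0.1,-0.001,-0.001,1],[0,0,0,0.116,-0.001,-0.001,1],[0,0,0,0.116,-0.001,-0.001,1],[0,0,0,0.116,-0.001,-0.001,0.3],[0,0,0,0.116,-0.001,-0.001,0.3],[0,0,0,0.116,-0.001,-0.001,0.3],[0,0,0,0.116,-0.001,-0.001,0.3],[0,0,0,0.116,-0.001,-0.001,0.3],[0,0,0,0.116,-0.001,-0.001,0.3]]]' --force 25

```text
clock: 14.9
tcp_pos: [0.4776, -0.1854, 0.0388]
orientation: [-0.5, 0.502, -0.499, -0.499]
wrist_force: [-0.3, 2.1, 6.1]
finger_gap: 0.0401
```

```bash
python3 - <<'E'
from h import *
show([.4755,-.184,.22],0)
E
```

```text
rot [ 0.0016 -0.0018  0.0049] shift [-0.1812  0.0012  0.001 ] | at [ 0.4776 -0.1854  0.0388] clk 14.9 gap 0.0401 F [-0.3  2.1  6.1] j [-0.53  0.35 -0.44  0.77  0.   -0.53]
```

Request:
step_arm --moves '[[[0,0,0,-0.02,0,0,0.3],[0,0,0,-0.06,0,0,0.3],[0,0,0,-0.1,0,0,0.3],[0,0,0,-0.14,0,0,0.3],[0,0,0,-0.15,0,0,0.3],[0,0,0,-0.15,0,0,0.3]]]' --force 30

```text
clock: 15.5
tcp_pos: [0.4781, -0.1858, 0.1912]
orientation: [-0.501, 0.504, -0.498, -0.497]
wrist_force: [-1.2, 0.5, -1.7]
finger_gap: 0.0393
```

```bash
python3 - <<'E'
from h import *
show([.472,.0562,.19],0)
E
```

```text
rot [ 0.0016 -0.0044  0.0093] shift [1.000e-04 5.700e-03 2.421e-01] | at [ 0.4781 -0.1858  0.1912] clk 15.5 gap 0.0393 F [-1.2  0.5 -1.7] j [-0.53  0.21 -0.22  1.13  0.   -0.53]
```

Request:
step_arm --moves '[[[0,0,0,0,0,0.02,0.3],[0,0,0,0,0.002,0.06,0.3],[0,0,0.005,0,0.003,0.1,0.3],[0,-0.004,0.009,0,0.004,0.14,0.3],[0.0016,-0.0044,0.0093,0,0.0057,0.18,0.3],[0.0016,-0.0044,0.0093,0,0.0057,0.215,0.3],[0.0016,-0.0044,0.0093,0,0.0057,0.235,0.3],[0.0016,-0.0044,0.0093,0,0.0057,0.2421,0.3],[0.0016,-0.0044,0.0093,0,0.0057,0.2421,0.3],[0.0016,-0.0044,0.0093,0,0.0057,0.2421,0.3]]]'

```text
clock: 16.5
tcp_pos: [0.4716, 0.0556, 0.1892]
orientation: [0.5, -0.5, 0.501, 0.5]
wrist_force: [0.9, -0.1, -0.8]
finger_gap: 0.0398
```

```bash
python3 look.py tr; python3 - <<'E'
from h import *
show([.472,.0562,.1395],0)
D=np.load('scene_tr.npz'); save('s2_tr.png',cv2.resize(D['im'][120:270,230:380],None,fx=4,fy=4,interpolation=cv2.INTER_CUBIC))
W=cloud(D['d'],D['K'],D['T']).reshape(-1,3); W=W[~np.isnan(W[:,0])]
tr=W[(abs(W[:,0]-.47)<.045)&(abs(W[:,1]-.057)<.045)&(W[:,2]>.08)&(W[:,2]<.12)]; print('tray',cv2.minEnclosingCircle(tr[:,:2].astype(np.float32)),np.median(tr[:,2]))
sl=W[(abs(W[:,0]-.47)<.03)&(abs(W[:,1]-.057)<.03)&(W[:,2]>.13)&(W[:,2]<.18)]
for a in [.14,.15,.16,.17]:
    q=sl[(sl[:,2]>a)&(sl[:,2]<a+.01)]; print(a,len(q),np.round(np.r_[q[:,:2].min(0),q[:,:2].max(0)],4)) if len(q) else 0
print(sl[:,2].min())
E
```

```text
rot [-0.0017 -0.0002 -0.0004] shift [0.0503 0.     0.001 ] | at [0.4721 0.0552 0.1898] clk 16.65 gap 0.0398 F [-0.3 -0.5 -1.3] j [-0.05  0.15 -0.3   1.12 -0.   -0.05]
tray ((0.4718599021434784, 0.054820314049720764), 0.04311331734061241) 0.09966341095079767
0.14 1 [0.4999 0.0505 0.4999 0.0505]
0.15 34 [0.4485 0.0365 0.4833 0.0618]
0.16 45 [0.448  0.034  0.4796 0.0654]
0.17 54 [0.4471 0.0328 0.4778 0.0698]
0.14130084694919753
```

View pics/s2_tr.png

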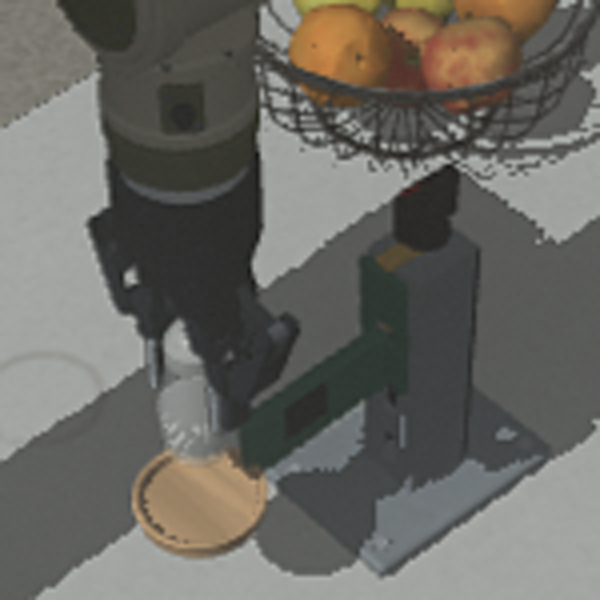

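View pics/w_tr.png

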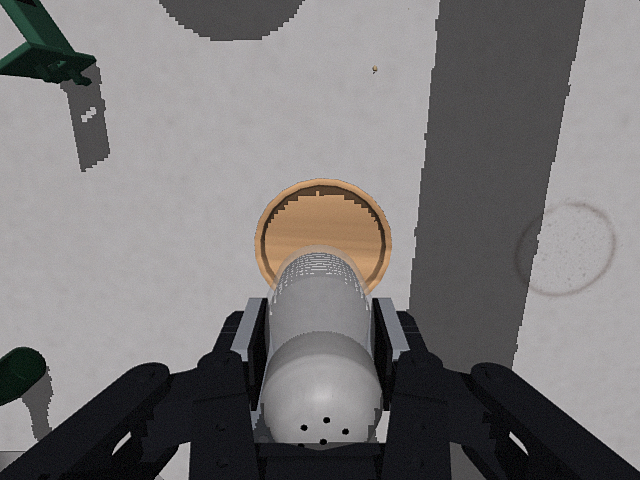

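The tongue lies over the plate at (395,255) in the scene crop. The shaker is upright over the tray (wrist: tray column 323, shaker column 320). Lowering.

Request:
step_arm --moves '[[[0,0,0,0.015,0,0.0005,0.3],[0,0,0,0.03,0,0.001,0.3],[0,0,0,0.04,0,0.001,0.3],[0,0,0,0.046,0,0.001,0.3],[0,0,0,0.0495,0,0.001,0.3],[0,0,0,0.0505,0,0.001,0.3],[0,0,0,0.0505,0,0.001,0.3],[0,0,0,0.0505,0,0.001,0.3]]]'

```text
clock: 17.45
tcp_pos: [0.4724, 0.0562, 0.1398]
orientation: [0.5, -0.5, 0.5, 0.499]
wrist_force: [0.6, -0.2, -0.7]
finger_gap: 0.0394
```

Request:
step_arm --moves '[[[0,0,0,0.001,0,0,0.3],[0,0,0,0.0015,0,0,0.3],[0,0,0,0.0015,0,0,0.3]]]'

```text
clock: 17.75
tcp_pos: [0.4725, 0.0562, 0.1384]
orientation: [0.501, -0.5, 0.5, 0.499]
wrist_force: [-0.2, 0.2, -0.1]
finger_gap: 0.0395
```

Request:
step_arm --moves '[[[0,0,0,0.001,0,0,0.3],[0,0,0,0.001,0,0,0.3]]]'

```text
clock: 17.95
tcp_pos: [0.4725, 0.0563, 0.1377]
orientation: [0.501, -0.5, 0.5, 0.499]
wrist_force: [-0.6, 0.2, 2.2]
finger_gap: 0.0399
```

Contact (+2 N). Releasing, then rising.

Request:
step_arm --moves '[[[0,0,0,0,0,0,0.55],[0,0,0,0,0,0,0.7],[0,0,0,0,0,0,0.85],[0,0,0,0,0,0,0.9],[0,0,0,0,0,0,0.9],[0,0,0,-0.03,0,0,0.9],[0,0,0,-0.07,0,0,0.9],[0,0,0,-0.12,0,0,0.9],[0,0,0,-0.16,0.04,-0.03,0.9],[0,0,0,-0.16,0.06,-0.07,0.9],[0,0,0,-0.16,0.07,-0.11,0.9],[0,0,0,-0.16,0.07,-0.15,0.9]]]'

```text
clock: 19.15
tcp_pos: [0.4007, -0.0947, 0.2988]
orientation: [-0.501, 0.501, -0.5, -0.499]
wrist_force: [0.6, -0.2, 0.4]
finger_gap: 0.0767
```

```bash
python3 look.py fin; python3 - <<'E'
from h import *
show([.472,.0562,.1395],0)
D=np.load('scene_fin.npz'); a=cv2.resize(D['im'][120:270,230:380],(400,400),interpolation=cv2.INTER_CUBIC); b=cv2.resize(np.load('top_fin.npz')['im'][140:290,230:380],(400,400),interpolation=cv2.INTER_CUBIC); save('fin2.png',np.hstack([a,b]))
u=np.array([.9978,-.0669,0]); v=np.array([.0669,.9978,0]); M=np.array([.6157,.0472,.1])
for n in ['scene','top','wrist']:
    D=np.load(n+'_fin.npz'); W=cloud(D['d'],D['K'],D['T']).reshape(-1,3); W=W[~np.isnan(W[:,0])]
    L=(W-M)@np.stack([u,v,[0,0,1]]).T
    sl=W[(abs(W[:,0]-.47)<.035)&(abs(W[:,1]-.057)<.035)&(W[:,2]>.12)&(W[:,2]<.21)]; t=sl[sl[:,2]>.17]
    tr=W[(abs(W[:,0]-.47)<.045)&(abs(W[:,1]-.057)<.045)&(W[:,2]>.08)&(W[:,2]<.112)]
    fin=L[(L[:,0]<-.015)&(L[:,0]>-.1)&(abs(L[:,1])<.01)&(L[:,2]>.036)&(L[:,2]<.055)]
    k=W[(abs(W[:,0]-.6396)<.03)&(abs(W[:,1]-.0456)<.03)&(W[:,2]>.22)&(W[:,2]<.247)]
    for nm,q in [('salt',sl),('cap',t),('tray',tr)]:
        if len(q)>10: print(n,nm,np.round(cv2.minEnclosingCircle(q[:,:2].astype(np.float32))[0],4),round(float(q[:,2].max()),4))
    if len(fin)>10: print(' fin',np.round(np.polyfit(fin[:,0],fin[:,2],1),4))
    if len(k)>10: print(' knob',cv2.minAreaRect(k[:,:2].astype(np.float32)))
E
```

```text
rot [-0.0064 -0.0004  0.0015] shift [ 0.1582 -0.0688  0.1522] | at [ 0.402  -0.0955  0.2977] clk 19.3 gap 0.077 F [-1.2 -0.1  0.2] j [-0.43 -0.02 -0.21  1.38  0.   -0.42]
scene salt [0.4761 0.0551] 0.1891
scene cap [0.4653 0.0553] 0.1891
scene tray [0.4725 0.0555] 0.1117
 fin [0.0461 0.0442]
 knob ((0.6375347971916199, 0.04472500830888748), (0.012156553566455841, 0.04687271639704704), 87.02078247070312)
top salt [0.4777 0.0565] 0.1906
top cap [0.4706 0.0577] 0.1906
top tray [0.4709 0.057 ] 0.111
 fin [0.0526 0.046 ]
 knob ((0.6391289234161377, 0.045559629797935486), (0.009927402250468731, 0.04310652241110802), 86.19786834716797)
wrist salt [0.4767 0.053 ] 0.1889
wrist cap [0.4684 0.0555] 0.1889
wrist tray [0.473  0.0545] 0.112
 fin [0.0578 0.0457]
```

View pics/fin2.png

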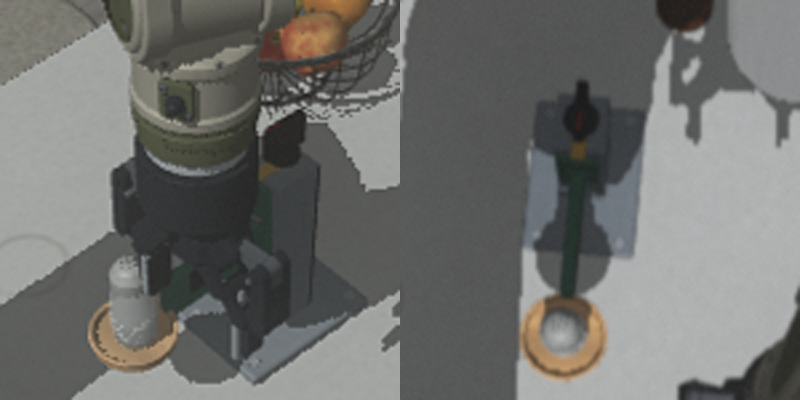

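The shaker stands in the tray within about 3 mm of centre (top 0.189–0.190, as expected). The knob is still along the upright's axis and the arm is clear. Letting it settle briefly, then handing in.

Request:
step_arm --moves '[[[0,0,0,0,0,0,0.9],[0,0,0,0,0,0,0.9],[0,0,0,0,0,0,0.9],[0,0,0,0,0,0,0.9],[0,0,0,0,0,0,0.9]]]'

```text
clock: 19.8
tcp_pos: [0.4021, -0.0948, 0.2977]
orientation: [0.501, -0.499, 0.501, 0.498]
wrist_force: [0.1, 0.4, -0.1]
finger_gap: 0.0769
```

```bash
python3 - <<'E'
from h import *
print(env.get_state()['clock'],env.hand_in())
E
```

```text
the job is handed in; nothing more can be done
19.8 None
```

I did all four steps and handed the job in at 19.8 s; the hand-in gives no verdict. I used the 92 mm high bracket with the black patch and left the smaller one alone.

- **Bracket:** it seated against about 15 N. After release its sag read 0.046–0.058 rad in the last pictures, close to the expected 0.05 rad.
- **Catch:** the brass nose showed in the plate's window before and after release. I judged this from the picture only, as the joint value is not readable, and the last pictures did not show it clearly.
- **Knob:** I turned it about 1.4 rad to its stop. The last top view has the bar along the upright's axis, with the tongue over the plate.
- **Salt shaker:** it stands released in the tray, about 3–4 mm from centre by the top view. The scene camera put its cap about 7 mm off. Its top is at 0.189–0.190 m, so it is on the tray floor.
- **Bystanders:** I never went near the green bottle or the copper-lidded jar, but I did not measure them again at the end.

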